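# Mount the pocket microscope and hold its stand at the second stop

### The job

Lift the pocket microscope out of its charging dock and lower it nose first through the ring on the stand's arm until its shoulder rests on the ring; keep it upright and do not drop it. Then take the stand's grip, squeeze in the release button in its side and pull the column straight up, past the first stop, to the second stop, so that the whole circuit board comes into view. Finish holding it up there by the grip with the button still squeezed in, since it goes straight down again after the picture; do not lift, drag or tip the stand, and leave the circuit board and the other things on the table where they are.

Things in the scene. Friction and masses are not known exactly. Their poses are not given: they have to be found in the camera images.
- stand: Microscope stand, loose, 3.5 kg: grey base plate 190 x 120 x 16 mm (x -55 to +135, y -60 to +60 mm), upright aluminium tube of 32 mm diameter to 138 mm, three small latch holes in its +y side. Origin on the tube's axis at table level; x along the arm, z up. Pushed sideways at the grip with some 9 N, or pulled up with some 20 N, it tips.
- column (a joint): Telescopic column, slides up out of the stand's tube with grip, arm and ring (0.2 to 0.4 kg, 1 N friction). 0 = down (start, latched), 0.045 m = first stop, 0.090 m = second stop, just before its end stop (0.091). With the button out the pin drops in at each stop (2 mm play); button in: it slides freely, passes the first stop without a catch, and sinks if let go.
- release (a joint): Release button in the +y flank of the grip, travel in m: 0 = out (6 mm proud of the flank), 0.005 = fully in (1 mm proud); spring 2 N rising to 6 N fully in. From about 0.0042 the latch is free. It moves along the grip's -y: fingers closing on the grip along y squeeze it in.
- grip (a point): Middle of the stand's grip, a black upright block 36 (x) x 32 (y) x 74 mm atop the column: top 31 mm above this point, arm's top 44 mm below. The button, 24 mm wide, 36 mm tall, is at the same height in the flank at y = +16 mm (38 mm over both when out, 33 mm when in). Axes as the stand's: x along the arm. 197 mm above the table when the column is down.
- ring (a point): Centre of the upper face of the aluminium ring at the end of the stand's arm, 110 mm along x from the column's axis; 154 mm above the table when the column is down, rises with it. Ring: vertical hole of 24 mm diameter, outer diameter 40 mm, 14 mm high, open below. Axes as the stand's.
- scope: Wireless pocket microscope, round, upright, 125 mm tall, 0.09 to 0.18 kg. Origin at the centre of the nose's tip (bottom), z up. Black nose of 20 mm diameter (14 mm at the tip, chamfered over 5 mm) up to the flat shoulder at 40 mm; white body of 34 mm diameter from 40 to 117 mm, rounded top to 125 mm. Seated in ring or dock, its origin is 40 mm below their upper face.
- dock: Charging dock, fixed: square block 62 x 62 x 48 mm with a vertical hole of 24 mm diameter, 42 mm deep, in which the microscope starts. Origin at the centre of its underside at table level, z up.
- board: Circuit board, 70 x 28 x 11 mm, loose on the stand's base plate under the ring (plate's top 16 mm above the table). Origin at the centre of its underside. Bystander.
- screwdriver: Screwdriver with red handle, 170 mm long, lying on the table. Bystander.
- phone: White mobile phone 72 x 146 x 8 mm lying on the table, origin at the centre of its underside. Bystander.
- mallet: Small two-faced assembly mallet lying on the table, handle along its y, 260 mm long, head 96 mm wide at +y. Bystander.
There are look-alikes about, which are no part of the job. Of the things that look like the stand, take the one that is nearest to the robot's base at the start.

How it is judged:
By the outcome, as a careful person would: the job done as asked, in the order asked, and still so for the second after the job is handed in, while the arm keeps its last pose, push and grip.
It also fails if it takes over 54 s, if anything falls off the work surface, if the arm or the gripper's body presses on something with over 40 N, if the wrist force passes 120 N, or if a joint passes its speed limit or range.

### The arm

A 6-joint arm with a two-finger parallel gripper is mounted at the origin on the work surface. World frame = base frame: x ahead of the robot, y to its left, z up, the work surface at z = 0. Lengths are in m, angles in rad, forces in N, time in s.
With the tool pointing down it reaches from about 0.35 to 0.975 m from the base axis. Payload 4.9 kg.
Tool frame: the origin (TCP) lies on the mounting face of the last link; the fingertips stand 173 mm ahead of it and the grasp point (between the pads) lies 155 mm ahead of it; z points along the fingers, y is the direction in which the jaws open and shut (so a half turn about z gives the same grasp; the last joint's range is limited). The gripper opens to 85 mm and grips with 20 to 120 N. Pads are 22 mm wide; open, the fingers measure 114 mm over their backs; the gripper's body (76 mm by 85 mm) begins 54 mm behind the grasp point. The pads swing forward as they close: fully open they stand 13 mm farther back than shut.
Start: joints at [1.076, 0.053, 1.613, -0, 1.476, -0.119], TCP at [0.229, 0.581, 0.405] pointing down, gripper open.
Joint ranges: [-3.01, 3.01], [-1.01, 2.22], [0.06, 2.58], [-1.02, 4.17], [0.09, 2.62], [-3.14, 3.14]. Speed limits (rad/s): [2.57, 2.57, 3.14, 3.14, 3.14, 3.14].

### API

Orientations are given as a unit quaternion [w, x, y, z].
In Python, from plant import manip gives the robot as it stands.
- The arm moves only by the tool play_rows, never from a script. Its argument "increments" is a list of rows, each an object with "offset": the shift along the tool's x, y, z in mm, a list of three; "twist": the turn about the tool's z in rad; "grip": the opening, from 0 (shut) to 1 (fully open). In form: [{"offset": [dx, dy, dz], "twist": twist, "grip": grip}, ...]. A call has 1 to 5 rows; each row is the pose to reach, as a shift and turn from the pose commanded when the call began, along the tool's axes at that moment; what a row does not reach only later rows make up. A row lasts 1/12 s, in which the tool goes at most 41.7 mm and 7.16 degrees, less where a joint would pass 70% of its speed; a pose out of reach is approached as far as the arm can. A call with a gripper value outside its range is refused whole. The fingers move at their own pace and stop on an object; the grip force is fixed at half the most. Time passes only in rows, so rows that repeat a pose let the fingers close. It gives the time, the measured TCP pose, the force and the opening at its end, in the units of the state.
- manip.state(): the state, without advancing time (a new reading comes with each control period).
- manip.grab_frame(name): name is "scene" or "side" or "wrist"; returns the picture (480x640x3 uint8, blue, green, red); there is no depth.
- manip.get_calibration(name): a dict with "fx", "fy", "cx", "cy" (pixels), "T" (4x4, takes a point from camera to world coordinates). Camera axes: x right, y down, z forward; pixel columns grow to the right and rows downward; lengths in m; the calibration is good to about 2 mm. A picture is of the moment at which its call begins: read the wrist's pose just before it. get_calibration takes no time and is no camera call; for the wrist camera it gives the pose at the moment of the call.
- manip.job_done(): hands the job in, once; it reports no verdict.
Trained networks look in the newest picture that a camera, given by its name, has taken for a name from the list of things; names that differ only in an ending like _2 or _b are one class to them, and where a whole thing is asked for, a point or a joint stands for the part that bears it (a point fixed in the world has none). Each returns a list of dicts, best first, with "p" (0 to 1); they miss things now and then, are a little off and sometimes report something else, mostly with a low value. They report only what shows in the picture. A call takes as long as a camera call. They do not tell look-alikes from the thing itself.
- manip.boxes_of(query, camera): "xyz" ([x, y, z] in m, in the coordinates of the camera as it stood for that picture, good to about 4 mm: the middle of the surface that is visible of it).
- manip.tip_of(query, camera): "xyz" ([x, y, z] in m, in the coordinates of the camera as it stood for that picture, good to about 4 mm: a listed point, or the origin of a listed thing).
The state is a dict: "time": time; "joint_pos": joint angles; "joint_vel": joint speeds; "joint_efforts": joint torques, N m; "tool_pos": TCP position; "tool_rot": TCP orientation; "contact_force": force on the tool from outside, world axes, zero at the start; "ft_torque": the same for the moment, N m; "gripper_width": opening from 0.0 (shut) to 1.0 (fully open).
Only numpy, scipy, OpenCV 4.12 (cv2) and the standard library are available. Lean on these libraries where they do the work, as an engineer would, in place of code of your own. Each camera call takes 0.05 s, during which the arm holds its last target. There are 200 camera calls.

## Working session

There is one attempt and no reset: what is moved stays moved. The work goes in short steps, Python scripts to look and compute and a tool call to move; the robot and the scene stay as the last step left them, time stands still between calls to the robot, and variables do not carry over. Pictures are saved under pics/ and viewed, about 8 in all and at most 12, crops included, and the job is handed in when it is done.

Besides the shell and the picture viewer there is one more tool, called after ">>>" by a JSON object that holds its "op" and its "data", one argument or row to a line. play_rows: Moves the arm, as the interface text tells. Its arguments: {"type":"object","properties":{"increments":{"type":"array"}},"required":["increments"]}

```bash
mkdir -p pics; cat > h.py <<'E'
import numpy as np, cv2
from plant import manip
def w(cam,p,T=None):
    T=np.array(manip.get_calibration(cam)["T"]) if T is None else T
    return (T@np.r_[p,1])[:3]
def px(cam,P):
    c=manip.get_calibration(cam); q=np.linalg.inv(np.array(c["T"]))@np.r_[P,1]
    return [round(c["fx"]*q[0]/q[2]+c["cx"]),round(c["fy"]*q[1]/q[2]+c["cy"])]
E
python3 - <<'E'
from h import *
print(manip.state())
for cam in ["scene","side"]:
    im=manip.grab_frame(cam); cv2.imwrite(f"pics/{cam}0.png",im)
    for q in ["stand","grip","ring","scope","dock","board","mallet"]:
        for d in manip.tip_of(q,cam): 
            P=w(cam,d["xyz"]); print(cam,q,round(d["p"],2),P.round(3),px(cam,P))
a=cv2.imread("pics/scene0.png");b=cv2.imread("pics/side0.png")
cv2.imwrite("pics/both0.png",cv2.resize(np.vstack([a,b]),(400,600)))
E
```

```text
{'time': 0.0, 'joint_pos': array([ 1.07598549e+00,  5.33603925e-02,  1.61429267e+00,  8.17474216e-06,
        1.47598022e+00, -1.18987693e-01]), 'joint_vel': array([ 0.0007263 ,  0.00110993, -0.00122623, -0.00173777, -0.00040309,
       -0.00047168]), 'joint_efforts': array([-1.59266501e-04, -3.93662918e+01, -3.70184863e+01, -4.67074324e-05,
        6.68566834e-03,  2.38504145e-05]), 'tool_pos': array([0.22926361, 0.58114654, 0.40346125]), 'tool_rot': array([-3.12119681e-04,  1.86807927e-01,  9.82395927e-01, -9.71410530e-04]), 'contact_force': array([-0.09291831,  0.98101499, -0.33555471]), 'ft_torque': array([-0.03828677, -0.00973776, -0.00117556]), 'gripper_width': 1.0016867750252012}
scene stand 0.93 [ 0.467 -0.237 -0.001] [223, 312]
scene stand 0.92 [ 0.724 -0.463 -0.002] [263, 449]
scene grip 0.85 [ 0.47  -0.238  0.196] [213, 232]
scene grip 0.58 [0.469 0.187 0.001] [323, 221]
scene grip 0.57 [ 0.721 -0.463  0.192] [252, 360]
scene ring 0.96 [ 0.573 -0.264  0.154] [251, 274]
scene ring 0.86 [ 0.782 -0.368  0.158] [325, 349]
scene scope 0.61 [0.467 0.191 0.006] [323, 218]
scene dock 0.93 [0.47  0.189 0.001] [323, 220]
scene board 0.72 [ 0.554 -0.262  0.017] [249, 326]
scene board 0.56 [ 0.524 -0.009  0.003] [303, 263]
scene mallet 0.62 [ 0.781 -0.122 -0.004] [384, 330]
side stand 0.86 [ 0.72  -0.46  -0.001] [356, 184]
side stand 0.71 [ 0.464 -0.238  0.001] [427, 271]
side grip 0.97 [ 0.47  -0.237  0.2  ] [437, 189]
side grip 0.95 [ 0.724 -0.459  0.197] [357, 110]
side ring 0.77 [ 0.575 -0.258  0.156] [385, 188]
side scope 0.77 [0.469 0.191 0.009] [331, 448]
side dock 0.61 [0.475 0.194 0.   ] [327, 452]
side board 0.79 [ 0.553 -0.254  0.017] [389, 247]
side board 0.62 [ 0.521 -0.004 -0.001] [353, 344]
side mallet 0.7 [ 0.783 -0.121  0.002] [262, 257]
```

View pics/scene0.png

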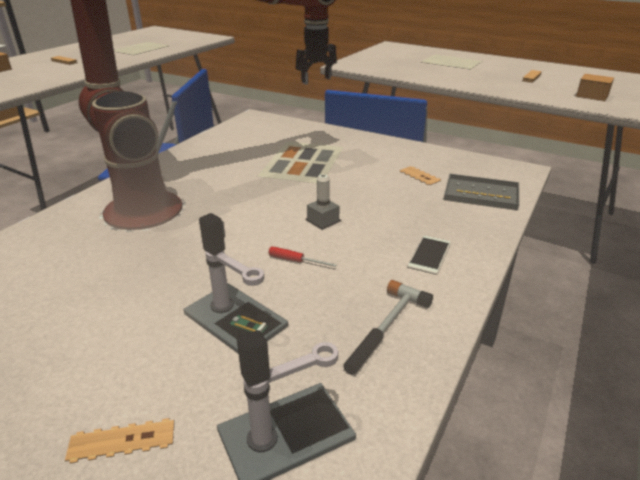

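View pics/side0.png

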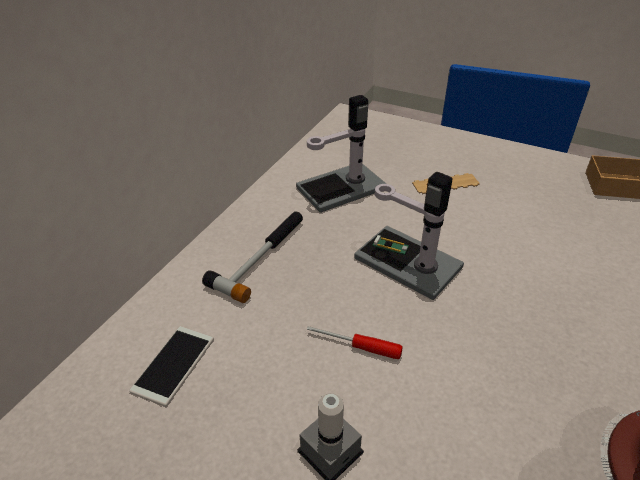

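The scene shows two stands, which look alike:

| Stand | Scene pixel | World position | Distance from base |
|---|---|---|---|
| A, board on its plate | (220,310) | (0.467,-0.237) | 0.52 m |
| B | (262,440) | (0.724,-0.463) | 0.86 m |

I choose A because it is nearest. There is only one scope, at (323,200) in the dock at (0.469,0.190). A close crop will check the choice while I move above the dock.

```bash
cat >> h.py <<'E'
from scipy.spatial.transform import Rotation as Rn
def go(P=None,yaw=None):
    "offset mm in tool axes from measured pose to world TCP P; twist to bring tool y to world angle yaw"
    s=manip.state(); q=s["tool_rot"]; R=Rn.from_quat(np.r_[q[1:],q[0]]).as_matrix()
    ya=np.arctan2(R[1,1],R[0,1]); o={"t":round(s["time"],2),"pos":s["tool_pos"].round(4),"yaw":round(ya,3),"tilt":np.round(R[:2,2],4),"F":s["contact_force"].round(1),"w":round(s["gripper_width"],3)}
    if P is not None: o["off"]=(R.T@(np.array(P)-s["tool_pos"])*1000).round(1)
    if yaw is not None: o["twist"]=round(-((yaw-ya+np.pi/2)%np.pi-np.pi/2),3)
    print(o)
E
python3 - <<'E'
from h import *
go([.469,.191,.42],np.pi/2-.218)
a=cv2.imread("pics/scene0.png")[200:360,170:350];b=cv2.imread("pics/side0.png")[160:310,340:480]
f=lambda i:cv2.resize(i,(400,400),interpolation=2)
cv2.imwrite("pics/c1.png",np.hstack([f(a),f(b)]))
E
```

```text
{'t': 0.8, 'pos': array([0.2294, 0.5814, 0.4047]), 'yaw': np.float64(1.195), 'tilt': array([-0., -0.]), 'F': array([0.1, 0.3, 0.3]), 'w': 1.0, 'off': array([-366.2, -275.2,  -15.3]), 'twist': np.float64(-0.158)}
```

View pics/c1.png

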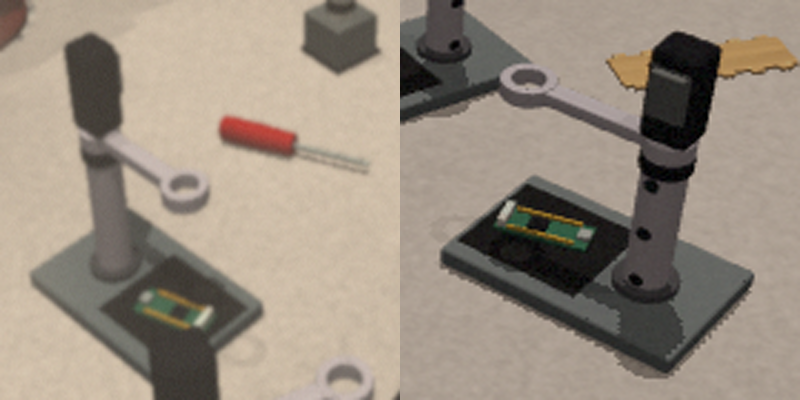

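>>> {"op": "play_rows", "data": {
  "increments": [
    {"offset":[-32,-24,0],"twist":-0.08,"grip":1},
    {"offset":[-64,-48,3],"twist":-0.157,"grip":1},
    {"offset":[-96,-72,6],"twist":-0.157,"grip":1},
    {"offset":[-128,-96,9],"twist":-0.157,"grip":1},
    {"offset":[-160,-120,12],"twist":-0.157,"grip":1}
  ]
}}

```text
time: 1.22
tool_pos: [0.3346, 0.4095, 0.3927]
tool_rot: [0.0, 0.109, 0.994, 0.0]
contact_force: [0.6, 0.4, 1.0]
gripper_width: 1.003
```

```bash
python3 -c "
from h import *
go([.469,.191,.40],np.pi/2-.218)"
```

```text
{'t': 1.22, 'pos': array([0.3346, 0.4095, 0.3927]), 'yaw': np.float64(1.353), 'tilt': array([0.0005, 0.0003]), 'F': array([0.6, 0.4, 1. ]), 'w': 1.003, 'off': array([-178.5, -184.2,   -7.3]), 'twist': np.float64(-0.0)}
```

The crops confirm stand A: it carries the board, its button and three latch holes are on the +y side, and the ring faces +x. I move on above the dock.

>>> {"op": "play_rows", "data": {
  "increments": [
    {"offset":[-28,-29,-2],"twist":0,"grip":1},
    {"offset":[-56,-58,-4],"twist":0,"grip":1},
    {"offset":[-84,-87,-6],"twist":0,"grip":1},
    {"offset":[-112,-116,-7],"twist":0,"grip":1},
    {"offset":[-140,-145,-7],"twist":0,"grip":1}
  ]
}}

```text
time: 1.63
tool_pos: [0.4399, 0.2373, 0.4005]
tool_rot: [0.001, 0.109, 0.994, 0.0]
contact_force: [1.4, 0.6, 0.3]
gripper_width: 1.002
```

>>> {"op": "play_rows", "data": {
  "increments": [
    {"offset":[-20,-20,0],"twist":0,"grip":1},
    {"offset":[-33,-34,0],"twist":0,"grip":1},
    {"offset":[-33,-34,0],"twist":0,"grip":1}
  ]
}}

```text
time: 1.88
tool_pos: [0.4656, 0.196, 0.3999]
tool_rot: [0.0, 0.112, 0.994, -0.0]
contact_force: [-1.2, -0.3, -0.6]
gripper_width: 1.003
```

```bash
python3 - <<'E'
from h import *
go([.469,.191,.40],np.pi/2-.218)
for cam in ["wrist","side","scene"]:
    T=np.array(manip.get_calibration(cam)["T"]); im=manip.grab_frame(cam); cv2.imwrite(f"pics/{cam}1.png",im)
    for q in ["scope","dock"]:
        for d in manip.tip_of(q,cam): print(cam,q,round(d["p"],2),w(cam,d["xyz"],T).round(4))
    if cam=="wrist": print(T.round(3),px(cam,[.469,.191,.133]),px(cam,[.469,.191,.048]))
E
```

```text
{'t': 1.88, 'pos': array([0.4656, 0.196 , 0.3999]), 'yaw': np.float64(1.347), 'tilt': array([ 0.0009, -0.001 ]), 'F': array([-1.2, -0.3, -0.6]), 'w': 1.003, 'off': array([-4.4, -4.2, -0.1]), 'twist': np.float64(-0.005)}
wrist scope 0.75 [0.4693 0.1949 0.01  ]
wrist dock 0.62 [ 0.4711  0.1873 -0.002 ]
[[ 0.221  0.924  0.311  0.386]
 [ 0.975 -0.21  -0.07   0.213]
 [ 0.001  0.319 -0.948  0.369]
 [ 0.     0.     0.     1.   ]] [311, 253] [313, 223]
side scope 0.58 [0.467  0.1913 0.0093]
side dock 0.76 [ 0.4734  0.1943 -0.0017]
scene scope 0.74 [0.4685 0.1866 0.0085]
scene dock 0.84 [ 0.4702  0.1874 -0.0012]
```

View pics/wrist1.png

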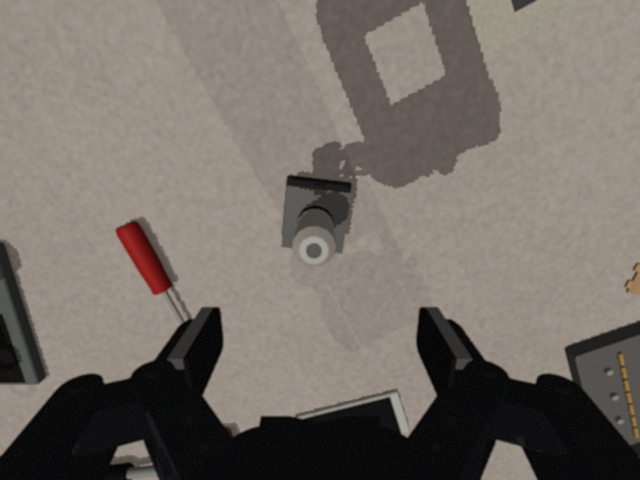

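The scope's top shows at pixel (314,250), centred between the fingers. I back-project it onto its height of 0.133 m.

```bash
cat >> h.py <<'E'
def bp(cam,u,v,z,T=None):
    c=manip.get_calibration(cam); T=np.array(c["T"]) if T is None else T
    d=T[:3,:3]@[(u-c["cx"])/c["fx"],(v-c["cy"])/c["fy"],1]; return T[:3,3]+d*(z-T[2,3])/d[2]
E
python3 -c "
from h import *
print(bp('wrist',314,250,.133).round(4)); go([.469,.191,.255],np.pi/2-.218)"
```

```text
[0.4668 0.194  0.133 ]
{'t': 2.33, 'pos': array([0.4638, 0.1995, 0.3997]), 'yaw': np.float64(1.354), 'tilt': array([-0.    ,  0.0001]), 'F': array([0.9, 0.4, 1. ]), 'w': 0.998, 'off': array([ -6.9,  -7.2, 144.7]), 'twist': np.float64(0.001)}
```

>>> {"op": "play_rows", "data": {
  "increments": [
    {"offset":[-6.5,-7,10],"twist":0,"grip":1},
    {"offset":[-6.5,-7,45],"twist":0,"grip":1},
    {"offset":[-6.5,-7,80],"twist":0,"grip":1},
    {"offset":[-6.5,-7,112],"twist":0,"grip":1},
    {"offset":[-6.5,-7,142],"twist":0,"grip":1}
  ]
}}

```text
time: 2.75
tool_pos: [0.4685, 0.19, 0.2551]
tool_rot: [-0.0, 0.109, 0.994, -0.0]
contact_force: [0.9, 0.2, -0.1]
gripper_width: 0.998
```

>>> {"op": "play_rows", "data": {
  "increments": [
    {"offset":[0,0,0],"twist":0,"grip":0.55},
    {"offset":[0,0,0],"twist":0,"grip":0.55},
    {"offset":[0,0,0],"twist":0,"grip":0.55}
  ]
}}

```text
time: 3.0
tool_pos: [0.4698, 0.1905, 0.2592]
tool_rot: [0.001, 0.109, 0.994, 0.0]
contact_force: [0.6, 0.2, 0.5]
gripper_width: 0.607
```

```bash
python3 - <<'E'
from h import *
go([.469,.191,.255],np.pi/2-.218)
im=manip.grab_frame("wrist"); cv2.imwrite("pics/wrist2.png",im)
E
```

```text
{'t': 3.0, 'pos': array([0.4698, 0.1905, 0.2592]), 'yaw': np.float64(1.352), 'tilt': array([0.002 , 0.0004]), 'F': array([0.6, 0.2, 0.5]), 'w': 0.607, 'off': array([0.8, 0.3, 4.2]), 'twist': np.float64(-0.001)}
```

View pics/wrist2.png

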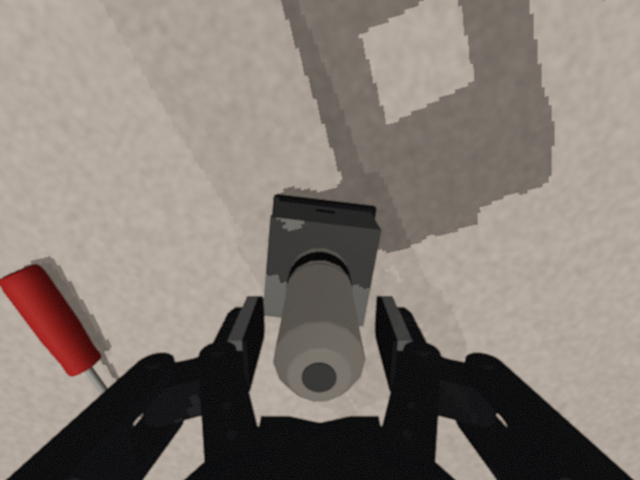

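The scope at column 319 sits midway between the pads, which are at about 250 and 390. Closing now.

>>> {"op": "play_rows", "data": {
  "increments": [
    {"offset":[0,0,0],"twist":0,"grip":0.42},
    {"offset":[0,0,0],"twist":0,"grip":0.2},
    {"offset":[0,0,0],"twist":0,"grip":0.2},
    {"offset":[0,0,0],"twist":0,"grip":0.2},
    {"offset":[0,0,0],"twist":0,"grip":0.2}
  ]
}}

```text
time: 3.47
tool_pos: [0.4702, 0.1907, 0.2606]
tool_rot: [0.002, 0.109, 0.994, 0.001]
contact_force: [-0.4, -0.9, 6.9]
gripper_width: 0.387
```

```bash
python3 -c "
from h import *
go([.469,.191,.255],np.pi/2-.218)"
```

```text
{'t': 3.47, 'pos': array([0.4702, 0.1907, 0.2606]), 'yaw': np.float64(1.352), 'tilt': array([0.0047, 0.0009]), 'F': array([-0.4, -0.9,  6.9]), 'w': 0.387, 'off': array([1.2, 0. , 5.6]), 'twist': np.float64(-0.001)}
```

>>> {"op": "play_rows", "data": {
  "increments": [
    {"offset":[0,0,-5],"twist":0,"grip":0.2},
    {"offset":[0,0,-15],"twist":0,"grip":0.2},
    {"offset":[0,0,-30],"twist":0,"grip":0.2},
    {"offset":[0,0,-45],"twist":0,"grip":0.2},
    {"offset":[0,0,-60],"twist":0,"grip":0.2}
  ]
}}

```text
time: 3.88
tool_pos: [0.4688, 0.1905, 0.3189]
tool_rot: [-0.0, 0.109, 0.994, 0.0]
contact_force: [0.0, 0.1, -1.7]
gripper_width: 0.385
```

>>> {"op": "play_rows", "data": {
  "increments": [
    {"offset":[0,0,-20],"twist":0,"grip":0.2},
    {"offset":[0,0,-45],"twist":0,"grip":0.2},
    {"offset":[0,0,-70],"twist":0,"grip":0.2},
    {"offset":[0,0,-95],"twist":0,"grip":0.2},
    {"offset":[0,0,-120],"twist":0,"grip":0.2}
  ]
}}

```text
time: 4.3
tool_pos: [0.4685, 0.1904, 0.4396]
tool_rot: [0.0, 0.109, 0.994, 0.0]
contact_force: [0.3, 0.4, -1.3]
gripper_width: 0.386
```

>>> {"op": "play_rows", "data": {
  "increments": [
    {"offset":[0,0,-12],"twist":0,"grip":0.2},
    {"offset":[0,0,-12],"twist":0,"grip":0.2},
    {"offset":[0,0,-12],"twist":0,"grip":0.2}
  ]
}}

```text
time: 4.55
tool_pos: [0.4689, 0.1905, 0.4499]
tool_rot: [0.0, 0.109, 0.994, 0.0]
contact_force: [0.0, 0.4, -1.6]
gripper_width: 0.377
```

```bash
python3 - <<'E'
from h import *
go([.574,-.20,.45],np.pi/2-.218)
for cam in ["side","scene"]:
    im=manip.grab_frame(cam); cv2.imwrite(f"pics/{cam}3.png",im)
    for d in manip.tip_of("scope",cam): print(cam,round(d["p"],2),w(cam,d["xyz"]).round(4))
    for q in ["ring","grip"]:
        for d in manip.tip_of(q,cam)[:2]: print(cam,q,round(d["p"],2),w(cam,d["xyz"]).round(4))
E
```

```text
{'t': 4.55, 'pos': array([0.4689, 0.1905, 0.4499]), 'yaw': np.float64(1.352), 'tilt': array([0.0007, 0.0002]), 'F': array([ 0. ,  0.4, -1.6]), 'w': 0.377, 'off': array([-1.874e+02, -3.584e+02, -2.000e-01]), 'twist': np.float64(-0.001)}
side 0.67 [0.468  0.1905 0.1987]
side 0.33 [ 0.5589 -0.2544  0.0166]
side ring 0.84 [ 0.5763 -0.2611  0.1543]
side grip 0.97 [ 0.4702 -0.2329  0.1963]
scene 0.82 [0.4652 0.1884 0.1936]
scene ring 0.98 [ 0.5746 -0.2616  0.1522]
scene ring 0.56 [ 0.7822 -0.3651  0.1567]
scene grip 0.72 [ 0.7197 -0.4619  0.1938]
scene grip 0.65 [ 0.47   -0.2333  0.1989]
```

>>> {"op": "play_rows", "data": {
  "increments": [
    {"offset":[-8,-16,0],"twist":0,"grip":0.2},
    {"offset":[-22,-46,0],"twist":0,"grip":0.2},
    {"offset":[-36,-76,0],"twist":0,"grip":0.2},
    {"offset":[-50,-106,0],"twist":0,"grip":0.2},
    {"offset":[-64,-136,0],"twist":0,"grip":0.2}
  ]
}}

```text
time: 5.37
tool_pos: [0.502, 0.0425, 0.4495]
tool_rot: [-0.0, 0.109, 0.994, 0.0]
contact_force: [0.5, -0.1, -0.7]
gripper_width: 0.382
```

>>> {"op": "play_rows", "data": {
  "increments": [
    {"offset":[-14,-30,0],"twist":0,"grip":0.2},
    {"offset":[-28,-60,0],"twist":0,"grip":0.2},
    {"offset":[-42,-90,0],"twist":0,"grip":0.2},
    {"offset":[-56,-120,0],"twist":0,"grip":0.2},
    {"offset":[-70,-150,0],"twist":0,"grip":0.2}
  ]
}}

```text
time: 5.78
tool_pos: [0.5378, -0.1195, 0.4495]
tool_rot: [-0.0, 0.109, 0.994, 0.0]
contact_force: [0.1, -0.5, -1.5]
gripper_width: 0.38
```

>>> {"op": "play_rows", "data": {
  "increments": [
    {"offset":[-20,-40,0],"twist":0,"grip":0.2},
    {"offset":[-40,-80,0],"twist":0,"grip":0.2},
    {"offset":[-55,-110,0],"twist":0,"grip":0.2},
    {"offset":[-64,-128,0],"twist":0,"grip":0.2},
    {"offset":[-64,-128,0],"twist":0,"grip":0.2}
  ]
}}

```text
time: 6.2
tool_pos: [0.5726, -0.2607, 0.4486]
tool_rot: [-0.001, 0.111, 0.994, -0.0]
contact_force: [0.7, 0.2, -1.8]
gripper_width: 0.382
```

>>> {"op": "play_rows", "data": {
  "increments": [
    {"offset":[0,0,0],"twist":0,"grip":0.2},
    {"offset":[0,0,0],"twist":0,"grip":0.2}
  ]
}}

```text
time: 6.37
tool_pos: [0.5724, -0.2561, 0.4492]
tool_rot: [-0.0, 0.109, 0.994, 0.0]
contact_force: [0.3, -0.1, -1.1]
gripper_width: 0.382
```

```bash
python3 - <<'E'
from h import *
go([.5745,-.2615,.45],np.pi/2-.218)
o=[]
for cam in ["side","scene","wrist"]:
    T=np.array(manip.get_calibration(cam)["T"]); im=manip.grab_frame(cam); cv2.imwrite(f"pics/{cam}4.png",im)
    for q in ["scope","ring","grip"]:
        for d in manip.tip_of(q,cam)[:2]: print(cam,q,round(d["p"],2),w(cam,d["xyz"],T).round(4))
    if cam!="wrist":
        u,v=px(cam,[.5745,-.2615,.17]); print(u,v); o.append(cv2.resize(im[v-60:v+60,u-60:u+60],(400,400),interpolation=cv2.INTER_CUBIC))
cv2.imwrite("pics/c4.png",np.hstack(o))
E
```

```text
{'t': 6.37, 'pos': array([ 0.5724, -0.2561,  0.4492]), 'yaw': np.float64(1.352), 'tilt': array([-0.0007,  0.001 ]), 'F': array([ 0.3, -0.1, -1.1]), 'w': 0.382, 'off': array([-3.2, -4.8, -0.8]), 'twist': np.float64(-0.001)}
side scope 0.63 [ 0.5228 -0.0033 -0.0011]
side scope 0.59 [ 0.5687 -0.2564  0.1961]
side ring 0.93 [ 0.5746 -0.2583  0.1537]
side ring 0.58 [ 0.5701 -0.2571  0.1973]
side grip 0.77 [ 0.7252 -0.4561  0.1964]
side grip 0.63 [ 0.4676 -0.2334  0.1955]
386 181
scene scope 0.82 [ 0.5736 -0.2578  0.1961]
scene ring 0.74 [ 0.7823 -0.3669  0.1537]
scene ring 0.63 [ 0.5756 -0.2618  0.1528]
scene grip 0.97 [ 0.7205 -0.4639  0.1963]
scene grip 0.74 [ 0.4679 -0.2355  0.1988]
252 266
wrist scope 0.7 [ 0.5665 -0.2525  0.1989]
wrist ring 0.79 [ 0.5776 -0.2562  0.1554]
wrist ring 0.2 [ 0.5705 -0.253   0.1972]
wrist grip 0.86 [ 0.4692 -0.2348  0.1939]
```

View pics/c4.png

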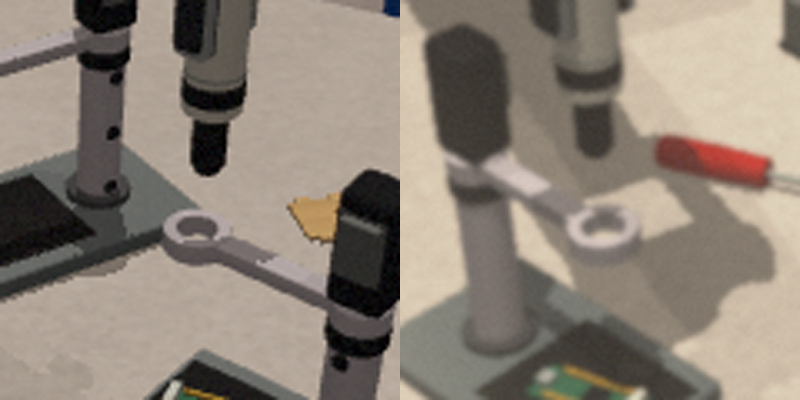

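```bash
python3 - <<'E'
from h import *
s=120/400
for cam,u0,v0,n,r in [("side",326,121,(208,169),(197,228)),("scene",192,206,(195,151),(204,228))]:
    print(cam,"nose",bp(cam,u0+n[0]*s,v0+n[1]*s,.1965).round(4),"ring",bp(cam,u0+r[0]*s,v0+r[1]*s,.154).round(4))
    # pixel sensitivity & reprojected predictions
    o=[]
    im=cv2.imread(f"pics/{cam}4.png")
    c=im[v0:v0+120,u0:u0+120]; c=cv2.resize(c,(800//2,400),interpolation=cv2.INTER_CUBIC)
    for ctr,R,z in [((.574,-.2615),.012,.154),((.574,-.2615),.02,.154),((.5715,-.256),.007,.1965),((.5715,-.256),.010,.2015)]:
        P=np.array([[ctr[0]+R*np.cos(a),ctr[1]+R*np.sin(a),z] for a in np.linspace(0,6.283,60)])
        k=manip.get_calibration(cam);q=(np.linalg.inv(np.array(k["T"]))@np.c_[P,np.ones(60)].T)[:3]
        uv=np.c_[k["fx"]*q[0]/q[2]+k["cx"]-u0,k["fy"]*q[1]/q[2]+k["cy"]-v0]/s
        cv2.polylines(c,[uv.round().astype(int)],True,(0,0,255),1)
    cv2.imwrite(f"pics/o{cam}.png",c)
cv2.imwrite("pics/o4.png",np.hstack([cv2.imread("pics/oside.png"),cv2.imread("pics/oscene.png")]))
E
```

```text
side nose [ 0.5699 -0.2553  0.1965] ring [ 0.5738 -0.2569  0.154 ]
scene nose [ 0.5698 -0.2559  0.1965] ring [ 0.5777 -0.2643  0.154 ]
```

View pics/o4.png

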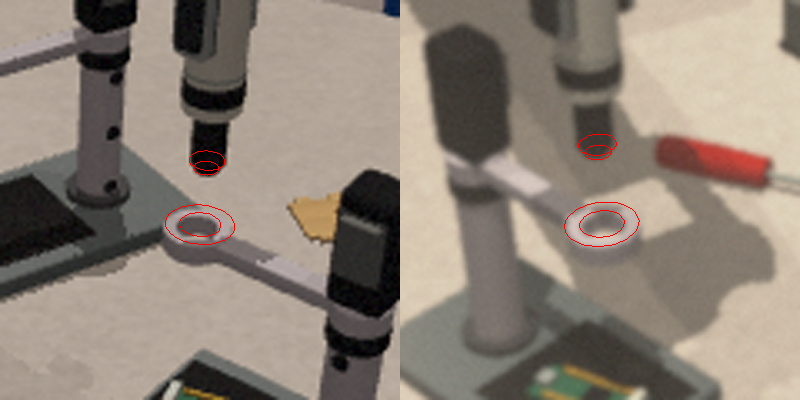

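```bash
python3 - <<'E'
from h import *
def fit(P0,sh):
    A=[];b=[]
    for cam,d in sh.items():
        k=manip.get_calibration(cam); 
        def f(P): q=np.linalg.inv(np.array(k["T"]))@np.r_[P,1]; return np.array([k["fx"]*q[0]/q[2],k["fy"]*q[1]/q[2]])
        J=np.array([(f(P0+e)-f(P0))/1e-4 for e in 1e-4*np.eye(3)]).T
        A.append(J); b.append(np.array(d)*.3)
    A=np.vstack(A);b=np.hstack(b)
    for n in (2,3):
        x=np.linalg.lstsq(A[:,:n],b,rcond=None)[0]; print((x*1e3).round(1),(A[:,:n]@x-b).round(2))
fit(np.array([.574,-.2615,.154]),{"side":(-2,2),"scene":(2.5,3)})
fit(np.array([.5715,-.256,.1965]),{"side":(2,0),"scene":(-3.5,0)})
E
```

```text
[1.4 0.1] [-0.1  -0.75 -0.07 -0.71]
[ 1.2  0.2 -1.7] [-0.08  0.02 -0.07 -0.02]
[-1.3 -0.8] [ 0.2  -0.05  0.19  0.03]
[-1.3 -0.8 -0. ] [ 0.2  -0.04  0.19  0.04]
```

>>> {"op": "play_rows", "data": {
  "increments": [
    {"offset":[-3,-2,0],"twist":0,"grip":0.2},
    {"offset":[-6,-3.4,0],"twist":0,"grip":0.2},
    {"offset":[-6,-3.4,12],"twist":0,"grip":0.2},
    {"offset":[-6,-3.4,24],"twist":0,"grip":0.2},
    {"offset":[-6,-3.4,32],"twist":0,"grip":0.2}
  ]
}}

```text
time: 7.38
tool_pos: [0.5773, -0.2612, 0.4148]
tool_rot: [-0.001, 0.109, 0.994, 0.001]
contact_force: [0.1, 1.1, -1.9]
gripper_width: 0.383
```

>>> {"op": "play_rows", "data": {
  "increments": [
    {"offset":[0,0,3],"twist":0,"grip":0.2},
    {"offset":[0,0,3],"twist":0,"grip":0.2},
    {"offset":[0,0,3],"twist":0,"grip":0.2}
  ]
}}

```text
time: 7.63
tool_pos: [0.5775, -0.2612, 0.4141]
tool_rot: [-0.0, 0.109, 0.994, 0.0]
contact_force: [-0.1, 0.5, -1.9]
gripper_width: 0.378
```

```bash
python3 - <<'E'
from h import *
go([.5754,-.2614,.45],np.pi/2-.218)
o=[]
for cam,u0,v0 in [("side",355,150),("scene",220,238)]:
    im=manip.grab_frame(cam); cv2.imwrite(f"pics/{cam}5.png",im)
    o.append(cv2.resize(im[v0:v0+60,u0:u0+60],(400,400),interpolation=cv2.INTER_CUBIC))
cv2.imwrite("pics/c5.png",np.hstack(o))
E
```

```text
{'t': 7.63, 'pos': array([ 0.5775, -0.2612,  0.4141]), 'yaw': np.float64(1.352), 'tilt': array([-0.0008,  0.0005]), 'F': array([-0.1,  0.5, -1.9]), 'w': 0.378, 'off': array([  2. ,  -0.7, -35.9]), 'twist': np.float64(-0.001)}
```

View pics/c5.png

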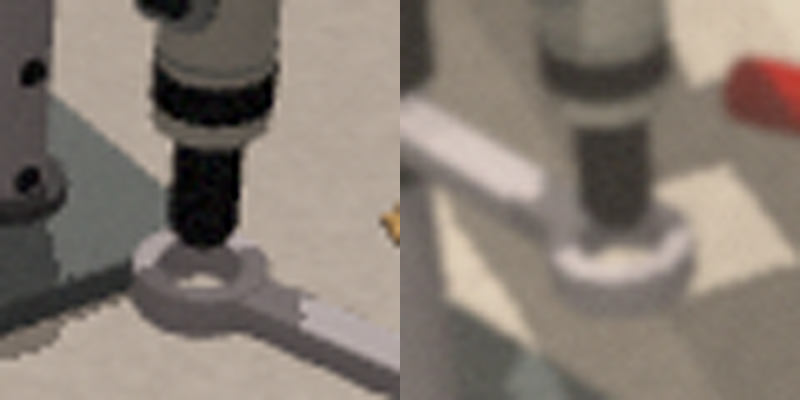

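```bash
python3 - <<'E'
from h import *
s=60/400
def f(cam,P):
    k=manip.get_calibration(cam); q=np.linalg.inv(np.array(k["T"]))@np.r_[P,1]; return np.array([k["fx"]*q[0]/q[2]+k["cx"],k["fy"]*q[1]/q[2]+k["cy"]])
ring=np.array([.5754,-.2614,.154])
A=[];b=[]
for cam,u0,v0,n,r in [("side",355,150,205,200),("scene",220,238,214,224.5)]:
    P=np.array([ring[0],ring[1],.161])
    J=np.array([(f(cam,P+e)-f(cam,P))/1e-3 for e in 1e-3*np.eye(3)[:2]]).T
    d=f(cam,P)[0]-f(cam,ring)[0]
    print(cam,"ring crop pred",((f(cam,ring)-[u0,v0])/s).round(1),"tip pred if centred",((f(cam,P)-[u0,v0])/s).round(1),(J/s).round(1).tolist())
    A.append(J[0]); b.append((r-n)*s+d)
print("move nose by mm",(np.linalg.solve(A,b)*1e3).round(1))
E
```

```text
side ring crop pred [201.3 253.4] tip pred if centred [203.1 233.4] [[-3229.5, -1282.8], [-878.4, 1762.2]]
scene ring crop pred [220.6 234.6] tip pred if centred [218.7 213.7] [[3041.7, 2174.2], [1072.1, -1919.4]]
move nose by mm [-1.3  5.7]
```

```bash
python3 - <<'E'
from h import *
A=[[-3229.5,-1282.8,1.8/.007],[-878.4,1762.2,-20/.007],[3041.7,2174.2,-1.9/.007],[1072.1,-1919.4,-20.9/.007]]
# measured tip-ring (crop px) : side(5,-30) scene(-10.5,-30)
for m in ([5,-30,-10.5,-30],[4,-28,-9,-30],[5,-30,-9,-28]):
    x,r,_,_=np.linalg.lstsq(np.array(A),np.array(m),rcond=None); print((x*1e3).round(1),(np.array(A)@x-m).round(1))
E
```

```text
[-1.  -1.1 10.3] [ 2.3 -0.5  2.2  0.5]
[-1.  -0.6  9.9] [ 2.3 -0.5  2.2  0.5]
[-0.6 -1.4  9.9] [ 1.4 -0.3  1.3  0.3]
```

>>> {"op": "play_rows", "data": {
  "increments": [
    {"offset":[-0.7,1.2,3],"twist":0,"grip":0.2},
    {"offset":[-0.7,1.2,6],"twist":0,"grip":0.2},
    {"offset":[-0.7,1.2,9],"twist":0,"grip":0.2},
    {"offset":[-0.7,1.2,12],"twist":0,"grip":0.2},
    {"offset":[-0.7,1.2,14],"twist":0,"grip":0.2}
  ]
}}

```text
time: 8.15
tool_pos: [0.5784, -0.2601, 0.4]
tool_rot: [-0.0, 0.109, 0.994, 0.0]
contact_force: [0.1, 0.4, -1.5]
gripper_width: 0.378
```

>>> {"op": "play_rows", "data": {
  "increments": [
    {"offset":[0,0,2],"twist":0,"grip":0.2},
    {"offset":[0,0,4],"twist":0,"grip":0.2},
    {"offset":[0,0,4],"twist":0,"grip":0.2},
    {"offset":[0,0,4],"twist":0,"grip":0.2}
  ]
}}

```text
time: 8.48
tool_pos: [0.5784, -0.2602, 0.3964]
tool_rot: [-0.0, 0.109, 0.994, 0.0]
contact_force: [-0.7, -0.2, -2.0]
gripper_width: 0.38
```

>>> {"op": "play_rows", "data": {
  "increments": [
    {"offset":[0,0,2],"twist":0,"grip":0.2},
    {"offset":[0,0,4],"twist":0,"grip":0.2},
    {"offset":[0,0,6],"twist":0,"grip":0.2},
    {"offset":[0,0,8],"twist":0,"grip":0.2},
    {"offset":[0,0,8],"twist":0,"grip":0.2}
  ]
}}

```text
time: 8.9
tool_pos: [0.5784, -0.2602, 0.388]
tool_rot: [-0.0, 0.109, 0.994, 0.0]
contact_force: [-0.1, 0.7, -1.3]
gripper_width: 0.38
```

```bash
python3 - <<'E'
from h import *
go([.5754,-.2614,.45],np.pi/2-.218)
o=[]
for cam,u0,v0 in [("side",355,150),("scene",220,238)]:
    im=manip.grab_frame(cam); cv2.imwrite(f"pics/{cam}6.png",im)
    o.append(cv2.resize(im[v0:v0+60,u0:u0+60],(400,400),interpolation=cv2.INTER_CUBIC))
cv2.imwrite("pics/c6.png",np.hstack(o))
E
```

```text
{'t': 8.9, 'pos': array([ 0.5784, -0.2602,  0.388 ]), 'yaw': np.float64(1.352), 'tilt': array([-0.0006,  0.0003]), 'F': array([-0.1,  0.7, -1.3]), 'w': 0.38, 'off': array([  2.7,  -1.8, -62. ]), 'twist': np.float64(-0.001)}
```

View pics/c6.png

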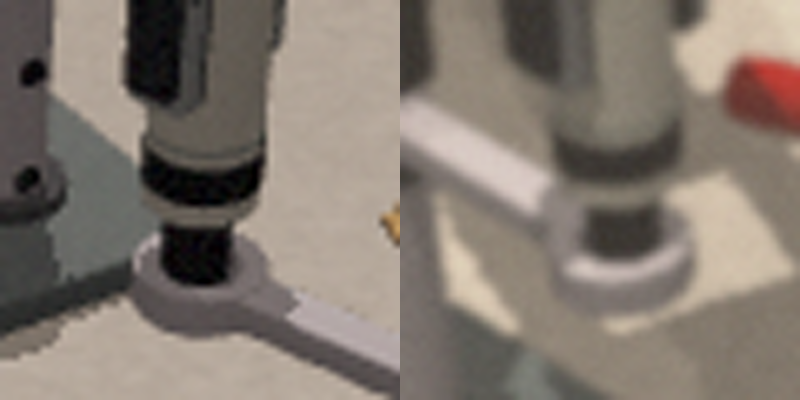

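The nose is inside the ring and roughly centred: column 197 against 200 in the side view, 620 against 624 in the scene view. I keep lowering and watch the force.

>>> {"op": "play_rows", "data": {
  "increments": [
    {"offset":[0,0,3],"twist":0,"grip":0.2},
    {"offset":[0,0,6],"twist":0,"grip":0.2},
    {"offset":[0,0,9],"twist":0,"grip":0.2},
    {"offset":[0,0,12],"twist":0,"grip":0.2},
    {"offset":[0,0,14],"twist":0,"grip":0.2}
  ]
}}

```text
time: 9.42
tool_pos: [0.5784, -0.2602, 0.3741]
tool_rot: [-0.0, 0.109, 0.994, 0.0]
contact_force: [-1.9, -0.0, 0.3]
gripper_width: 0.381
```

>>> {"op": "play_rows", "data": {
  "increments": [
    {"offset":[0,0,1.5],"twist":0,"grip":0.2},
    {"offset":[0,0,3],"twist":0,"grip":0.2},
    {"offset":[0,0,4],"twist":0,"grip":0.2},
    {"offset":[0,0,4],"twist":0,"grip":0.2}
  ]
}}

```text
time: 9.75
tool_pos: [0.5784, -0.2602, 0.3704]
tool_rot: [-0.0, 0.109, 0.994, 0.0]
contact_force: [-2.8, -0.1, -1.3]
gripper_width: 0.381
```

The ring pushes the nose towards -x, so I shift 1 mm back and go on.

>>> {"op": "play_rows", "data": {
  "increments": [
    {"offset":[1,0,0],"twist":0,"grip":0.2},
    {"offset":[1.3,0,0],"twist":0,"grip":0.2},
    {"offset":[1.3,0,1.5],"twist":0,"grip":0.2},
    {"offset":[1.3,0,2.5],"twist":0,"grip":0.2},
    {"offset":[1.3,0,2.5],"twist":0,"grip":0.2}
  ]
}}

```text
time: 10.17
tool_pos: [0.5773, -0.2599, 0.368]
tool_rot: [0.0, 0.109, 0.994, 0.0]
contact_force: [-0.1, 0.2, -1.4]
gripper_width: 0.383
```

>>> {"op": "play_rows", "data": {
  "increments": [
    {"offset":[0,0,1],"twist":0,"grip":0.2},
    {"offset":[0,0,1.5],"twist":0,"grip":0.2},
    {"offset":[0,0,1.5],"twist":0,"grip":0.2}
  ]
}}

```text
time: 10.42
tool_pos: [0.5773, -0.26, 0.3668]
tool_rot: [0.0, 0.109, 0.994, -0.0]
contact_force: [0.3, 0.3, -1.8]
gripper_width: 0.385
```

>>> {"op": "play_rows", "data": {
  "increments": [
    {"offset":[0,0,1],"twist":0,"grip":0.2},
    {"offset":[0,0,1.5],"twist":0,"grip":0.2},
    {"offset":[0,0,1.5],"twist":0,"grip":0.2}
  ]
}}

```text
time: 10.67
tool_pos: [0.5773, -0.26, 0.3667]
tool_rot: [0.0, 0.109, 0.994, -0.0]
contact_force: [-1.3, 1.7, 3.9]
gripper_width: 0.382
```

>>> {"op": "play_rows", "data": {
  "increments": [
    {"offset":[0,0,1],"twist":0,"grip":0.2},
    {"offset":[0,0,1],"twist":0,"grip":0.2},
    {"offset":[0,0,1],"twist":0,"grip":0.2}
  ]
}}

```text
time: 10.92
tool_pos: [0.5774, -0.26, 0.3666]
tool_rot: [0.001, 0.109, 0.994, -0.0]
contact_force: [-3.5, 2.9, 8.6]
gripper_width: 0.383
```

>>> {"op": "play_rows", "data": {
  "increments": [
    {"offset":[0,0,1],"twist":0,"grip":0.2},
    {"offset":[0,0,1],"twist":0,"grip":0.2},
    {"offset":[0,0,1],"twist":0,"grip":0.2}
  ]
}}

```text
time: 11.17
tool_pos: [0.5774, -0.26, 0.3666]
tool_rot: [0.001, 0.109, 0.994, -0.0]
contact_force: [-5.3, 2.8, 11.0]
gripper_width: 0.381
```

The shoulder rests at TCP z 0.3667 and Fz rises. I relieve the pressure, open, and check the result.

>>> {"op": "play_rows", "data": {
  "increments": [
    {"offset":[0,0,-2.5],"twist":0,"grip":0.2},
    {"offset":[0,0,-2.5],"twist":0,"grip":0.2},
    {"offset":[0,0,-2.5],"twist":0,"grip":0.41},
    {"offset":[0,0,-2.5],"twist":0,"grip":0.45},
    {"offset":[0,0,-2.5],"twist":0,"grip":0.5}
  ]
}}

```text
time: 11.58
tool_pos: [0.5771, -0.2599, 0.3648]
tool_rot: [-0.001, 0.109, 0.994, 0.0]
contact_force: [-0.3, -0.1, -0.6]
gripper_width: 0.499
```

>>> {"op": "play_rows", "data": {
  "increments": [
    {"offset":[0,0,0],"twist":0,"grip":0.8},
    {"offset":[0,0,0],"twist":0,"grip":0.9},
    {"offset":[0,0,0],"twist":0,"grip":0.9},
    {"offset":[0,0,-5],"twist":0,"grip":0.9},
    {"offset":[0,0,-15],"twist":0,"grip":0.9}
  ]
}}

```text
time: 12.0
tool_pos: [0.5769, -0.2597, 0.3795]
tool_rot: [-0.001, 0.109, 0.994, 0.001]
contact_force: [-0.6, 0.5, -0.0]
gripper_width: 0.901
```

>>> {"op": "play_rows", "data": {
  "increments": [
    {"offset":[0,0,-25],"twist":0,"grip":0.9},
    {"offset":[0,0,-50],"twist":0,"grip":0.9},
    {"offset":[0,0,-75],"twist":0,"grip":0.9},
    {"offset":[0,0,-75],"twist":0,"grip":0.9},
    {"offset":[0,0,-75],"twist":0,"grip":0.9}
  ]
}}

```text
time: 12.42
tool_pos: [0.5774, -0.26, 0.4594]
tool_rot: [0.003, 0.109, 0.994, -0.001]
contact_force: [0.1, 0.2, -1.1]
gripper_width: 0.903
```

```bash
python3 - <<'E'
from h import *
go([.469,-.2355,.45],np.pi/2-.218)
o=[]
for cam in ["side","scene","wrist"]:
    T=np.array(manip.get_calibration(cam)["T"]); im=manip.grab_frame(cam); cv2.imwrite(f"pics/{cam}7.png",im)
    for q in ["scope","ring","grip","stand","release"]:
        for d in manip.tip_of(q,cam)[:2]: print(cam,q,round(d["p"],2),w(cam,d["xyz"],T).round(4))
    if cam!="wrist":
        u,v=px(cam,[.52,-.25,.15]);o.append(cv2.resize(im[v-75:v+75,u-75:u+75],(400,400),interpolation=cv2.INTER_CUBIC))
    else: print(px(cam,[.469,-.2355,.228]))
cv2.imwrite("pics/c7.png",np.hstack(o))
E
```

```text
{'t': 12.42, 'pos': array([ 0.5774, -0.26  ,  0.4594]), 'yaw': np.float64(1.352), 'tilt': array([ 0.0051, -0.003 ]), 'F': array([ 0.1,  0.2, -1.1]), 'w': 0.903, 'off': array([111.2,   0.4,   8.8]), 'twist': np.float64(-0.001)}
side scope 0.87 [ 0.5763 -0.2611  0.1149]
side ring 0.96 [ 0.7807 -0.3667  0.1562]
side ring 0.93 [ 0.5735 -0.2591  0.1544]
side grip 0.98 [ 0.4696 -0.2327  0.1979]
side grip 0.73 [ 0.7233 -0.4576  0.1961]
side stand 0.64 [ 0.4668 -0.238  -0.0024]
side stand 0.56 [ 0.7226 -0.461  -0.0027]Traceback (most recent call last):
  File "<stdin>", line 7, in <module>
ValueError: it knows: board, dock, grip, mallet, phone, ring, scope, screwdriver, stand
```

>>> {"op": "play_rows", "data": {
  "increments": [
    {"offset":[30,0,0],"twist":0.017,"grip":1},
    {"offset":[60,0,0],"twist":0.017,"grip":1},
    {"offset":[90,0,0],"twist":0.017,"grip":1},
    {"offset":[110,0,0],"twist":0.017,"grip":1},
    {"offset":[110,0,0],"twist":0.017,"grip":1}
  ]
}}

```text
time: 13.08
tool_pos: [0.4675, -0.2353, 0.4546]
tool_rot: [-0.001, 0.118, 0.993, 0.0]
contact_force: [0.4, -0.8, -0.3]
gripper_width: 1.004
```

>>> {"op": "play_rows", "data": {
  "increments": [
    {"offset":[0,0,0],"twist":0,"grip":1},
    {"offset":[0,0,0],"twist":0,"grip":1},
    {"offset":[0,0,0],"twist":0,"grip":1}
  ]
}}

```text
time: 13.33
tool_pos: [0.4705, -0.2363, 0.4553]
tool_rot: [-0.0, 0.118, 0.993, 0.0]
contact_force: [0.9, 0.1, 1.2]
gripper_width: 0.999
```

```bash
python3 - <<'E'
from h import *
go([.469,-.2347,.45],np.pi/2-.235)
for cam in ["wrist","side","scene"]:
    T=np.array(manip.get_calibration(cam)["T"]); im=manip.grab_frame(cam); cv2.imwrite(f"pics/{cam}7.png",im)
    for q in ["scope","ring","grip","stand"]:
        for d in manip.tip_of(q,cam)[:2]: print(cam,q,round(d["p"],2),w(cam,d["xyz"],T).round(4))
    if cam=="wrist":
        np.save("T7.npy",T)
        y=-.235;R=np.array([[np.cos(y),-np.sin(y)],[np.sin(y),np.cos(y)]])
        for z,pts in [(.228,[(-18,-16),(18,-16),(18,16),(-18,16)]),(.016,[(-55,-60),(135,-60),(135,60),(-55,60)]),(.197,[(-12,22),(12,22)])]:
            print(z,[px(cam,np.r_[R@np.array(p)/1e3+[.4693,-.2347],z]) for p in pts])
E
```

```text
{'t': 13.33, 'pos': array([ 0.4705, -0.2363,  0.4553]), 'yaw': np.float64(1.335), 'tilt': array([-0.0005,  0.0004]), 'F': array([0.9, 0.1, 1.2]), 'w': 0.999, 'off': array([1.8, 1.2, 5.3]), 'twist': np.float64(-0.001)}
wrist scope 0.68 [ 0.5749 -0.2548  0.1129]
wrist scope 0.43 [ 0.7845 -0.1261  0.0038]
wrist ring 0.86 [ 0.576  -0.2563  0.1522]
wrist grip 0.8 [ 0.4654 -0.2321  0.1926]
wrist stand 0.83 [ 0.7204 -0.4627 -0.005 ]
wrist stand 0.76 [ 0.4657 -0.2349  0.0022]
0.228 [[296, 236], [298, 289], [347, 289], [349, 236]]
0.016 [[269, 151], [276, 297], [365, 297], [372, 151]]
0.197 [[353, 231], [352, 263]]
side scope 0.65 [ 0.5748 -0.2611  0.113 ]
side ring 0.89 [ 0.5742 -0.2586  0.1546]
side ring 0.75 [ 0.7823 -0.3635  0.154 ]
side grip 0.91 [ 0.4704 -0.2358  0.197 ]
side grip 0.86 [ 0.7242 -0.4578  0.2017]
side stand 0.87 [ 0.7232 -0.4603 -0.0021]
side stand 0.64 [ 4.652e-01 -2.408e-01 -3.000e-04]
scene scope 0.62 [ 0.468  -0.2334  0.1975]
scene ring 0.85 [ 0.5736 -0.261   0.1556]
scene ring 0.59 [ 0.7819 -0.3642  0.1561]
scene grip 0.8 [ 0.4712 -0.2377  0.1979]
scene grip 0.65 [ 0.7169 -0.462   0.195 ]
scene stand 0.72 [ 0.4677 -0.239   0.0015]
scene stand 0.58 [ 7.262e-01 -4.623e-01  3.000e-04]
```

View pics/wrist7.png

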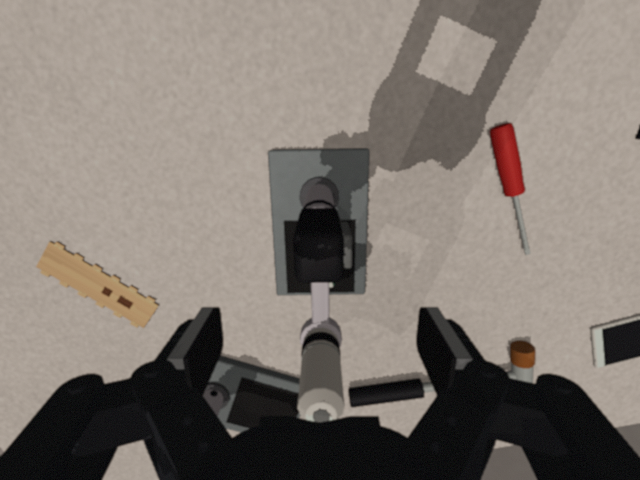

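The wrist image shows the plate corners at (269,150), (368,150), (365,294) and (277,295). My prediction was within 4 px of each, and the scope is seated in the ring. I refine the yaw and lateral centre from the plate and grip edges.

```bash
python3 - <<'E'
from h import *
T=np.load("T7.npy"); im=cv2.imread("pics/wrist7.png"); g=cv2.GaussianBlur(im,(0,0),1).astype(float)[:,:,2]
def edge(rows,lo,hi,sign):
    P=[]
    for v in rows:
        d=np.diff(g[v,lo:hi])*sign; i=int(d.argmax()); 
        if d[i]>3 and 0<i<len(d)-1:
            a,b,c=d[i-1:i+2]; P.append((lo+i+.5+.5*(a-c)/(a-2*b+c),v))
    return np.array(P)
S=[]
for name,rows,lo,hi,sg in [("L",range(160,290),258,288,-1),("R",range(200,288),357,380,1)]:
    p=edge(rows,lo,hi,sg); W=np.array([bp("wrist",u,v,.016,T)[:2] for u,v in p])
    for _ in range(3):
        vx,vy,x0,y0=cv2.fitLine(W.astype(np.float32),cv2.DIST_HUBER,0,1e-4,1e-4).ravel(); r=(W-[x0,y0])@[-vy,vx]; W=W[abs(r)<.0015]
    n=np.array([-vy,vx])*np.sign(vx); yaw=np.arctan2(vy*np.sign(vx),abs(vx)); print(name,len(W),"yaw",round(yaw,4)); S.append((n,np.array([x0,y0])))
# mid-line: lateral position vs TCP line
n=(S[0][0]+S[1][0]);n/=np.linalg.norm(n); c=[n@q for _,q in S]; print("width",np.diff(c),"yaw",np.arctan2(-n[0],n[1]),"mid lateral",np.mean(c),"tcp lateral",n@manip.state()["tool_pos"][:2])
c=cv2.resize(im[190:300,270:380],(550,550),interpolation=cv2.INTER_CUBIC); c=cv2.convertScaleAbs(c,alpha=2.0,beta=20); cv2.imwrite("pics/c8.png",c)
E
```

```text
L 24 yaw -0.2194
R 76 yaw -0.2203
width [0.11993823] yaw -0.2198293 mid lateral -0.12858056 tcp lateral -0.12791964063957123
```

View pics/c8.png

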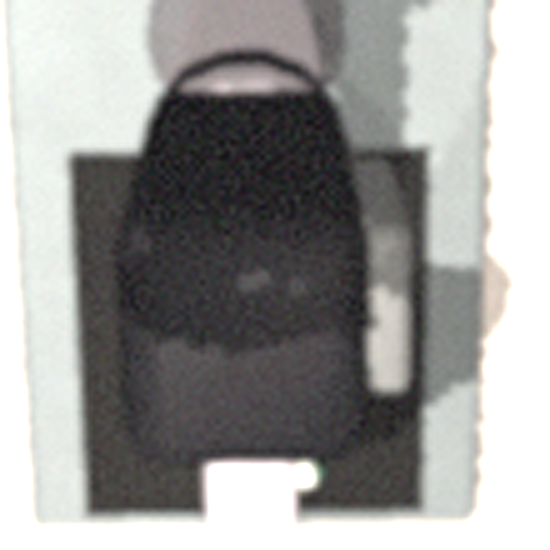

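```bash
python3 - <<'E'
from h import *
T=np.load("T7.npy"); y=-.2198; n=np.array([-np.sin(y),np.cos(y)]); e=np.array([np.cos(y),np.sin(y)])
L,Rr=[n@bp("wrist",u,270,.225,T)[:2] for u in (295.2,342.4)]; print("block lat",L,Rr,(L+Rr)/2,Rr-L)
im=cv2.imread("pics/wrist7.png"); g=cv2.GaussianBlur(im,(0,0),1).astype(float)[:,:,2]
for lo,hi,cols,s in [(140,160,range(275,318),-1),(285,305,range(282,310),1)]:
    vs=[lo+.5+(np.diff(g[lo:hi,c])*s).argmax() for c in cols]; v=np.median(vs); a=e@bp("wrist",np.mean(cols),v,.016,T)[:2]; print(v,"along",a)
# front-top edge of block at v~282 (crop 460/5+190)
print("block front along (z .166..)",e@bp("wrist",318,282,.16,T)[:2])
s=manip.state(); p=s["tool_pos"][:2]; print("tcp lat/along",n@p,e@p)
go(None,np.pi/2+y)
E
```

```text
block lat -0.14422138119388286 -0.11407723941288776 -0.1291493103033853 0.0301441417809951
147.5 along 0.45002365134720734
293.5 along 0.6385627668464399
block front along (z .166..) 0.5541338361815361
tcp lat/along -0.1279345732766285 0.5099854106062758
{'t': 14.08, 'pos': array([ 0.4698, -0.2361,  0.4557]), 'yaw': np.float64(1.335), 'tilt': array([ 0.    , -0.0001]), 'F': array([ 0.5, -0.3,  0.7]), 'w': 0.996, 'twist': np.float64(-0.016)}
```

Plate and block agree: lateral -0.1287, along 0.5043, yaw -0.220. I descend to the grip with the jaws open.

>>> {"op": "play_rows", "data": {
  "increments": [
    {"offset":[5.5,-0.4,15],"twist":-0.016,"grip":1},
    {"offset":[5.5,-0.4,40],"twist":-0.016,"grip":1},
    {"offset":[5.5,-0.4,65],"twist":-0.016,"grip":1},
    {"offset":[5.5,-0.4,88],"twist":-0.016,"grip":1},
    {"offset":[5.5,-0.4,103],"twist":-0.016,"grip":1}
  ]
}}

```text
time: 14.5
tool_pos: [0.4638, -0.2348, 0.3499]
tool_rot: [-0.001, 0.11, 0.994, 0.001]
contact_force: [-0.5, 0.3, -0.1]
gripper_width: 0.999
```

>>> {"op": "play_rows", "data": {
  "increments": [
    {"offset":[0,0,0],"twist":0,"grip":0.6},
    {"offset":[0,0,0],"twist":0,"grip":0.6},
    {"offset":[0,0,0],"twist":0,"grip":0.6}
  ]
}}

```text
time: 14.75
tool_pos: [0.4648, -0.2354, 0.3542]
tool_rot: [0.001, 0.11, 0.994, -0.001]
contact_force: [0.1, -0.6, 1.2]
gripper_width: 0.614
```

```bash
python3 - <<'E'
from h import *
y=-.2198; n=np.array([-np.sin(y),np.cos(y)]); e=np.array([np.cos(y),np.sin(y)])
go(None,np.pi/2+y); p=manip.state()["tool_pos"][:2]; print(n@p,e@p)
T=np.array(manip.get_calibration("wrist")["T"]); np.save("T9.npy",T)
im=manip.grab_frame("wrist"); cv2.imwrite("pics/wrist9.png",im)
c=cv2.resize(im[150:450,160:480],(640,600),interpolation=cv2.INTER_CUBIC); cv2.imwrite("pics/c9.png",cv2.convertScaleAbs(c,alpha=1.8,beta=15))
E
```

```text
{'t': 14.75, 'pos': array([ 0.4648, -0.2354,  0.3542]), 'yaw': np.float64(1.351), 'tilt': array([ 0.0017, -0.0012]), 'F': array([ 0.1, -0.6,  1.2]), 'w': 0.614, 'twist': np.float64(-0.0)}
-0.12841114128261163 0.5049002700634688
```

View pics/c9.png

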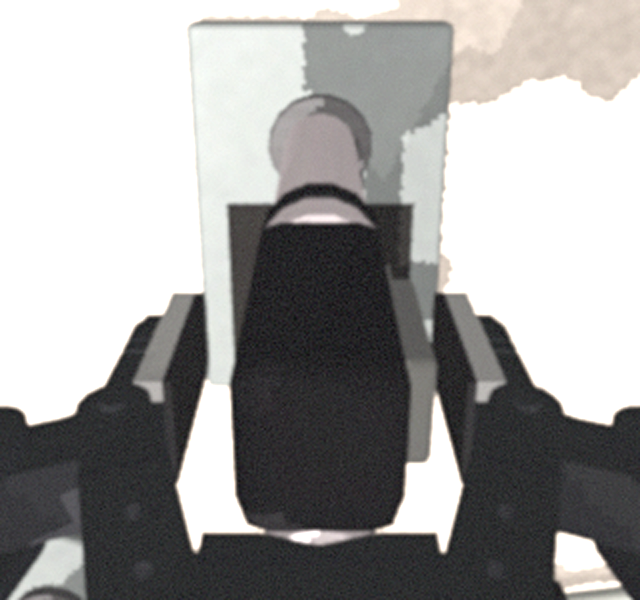

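The block spans 235–410 in the crop, with its middle at 322. The pads are at 180 and 460, middle 320. The button is on the right, in the +y flank. I close gradually and watch the force.

>>> {"op": "play_rows", "data": {
  "increments": [
    {"offset":[0,0,0],"twist":0,"grip":0.48},
    {"offset":[0,0,0],"twist":0,"grip":0.45},
    {"offset":[0,0,0],"twist":0,"grip":0.43},
    {"offset":[0,0,0],"twist":0,"grip":0.42}
  ]
}}

```text
time: 15.13
tool_pos: [0.4648, -0.2349, 0.3539]
tool_rot: [0.001, 0.11, 0.994, 0.0]
contact_force: [2.4, 4.4, 3.3]
gripper_width: 0.425
```

>>> {"op": "play_rows", "data": {
  "increments": [
    {"offset":[0,0,0],"twist":0,"grip":0.41},
    {"offset":[0,0,0],"twist":0,"grip":0.4},
    {"offset":[0,0,0],"twist":0,"grip":0.39}
  ]
}}

```text
time: 15.38
tool_pos: [0.4647, -0.2349, 0.3532]
tool_rot: [0.001, 0.11, 0.994, 0.0]
contact_force: [1.8, 5.4, 3.2]
gripper_width: 0.389
```

```bash
python3 -c "
from h import *
go(None,np.pi/2-.2198)"
```

```text
{'t': 15.38, 'pos': array([ 0.4647, -0.2349,  0.3532]), 'yaw': np.float64(1.351), 'tilt': array([0.0012, 0.0006]), 'F': array([1.8, 5.4, 3.2]), 'w': 0.389, 'twist': np.float64(0.0)}
```

>>> {"op": "play_rows", "data": {
  "increments": [
    {"offset":[0,0.4,0],"twist":0,"grip":0.38},
    {"offset":[0,0.4,0],"twist":0,"grip":0.375},
    {"offset":[0,0.4,0],"twist":0,"grip":0.375}
  ]
}}

```text
time: 15.63
tool_pos: [0.4646, -0.235, 0.3533]
tool_rot: [0.001, 0.11, 0.994, -0.0]
contact_force: [-0.3, 0.9, 4.2]
gripper_width: 0.38
```

>>> {"op": "play_rows", "data": {
  "increments": [
    {"offset":[0,0,0],"twist":0,"grip":0.365},
    {"offset":[0,0,0],"twist":0,"grip":0.355},
    {"offset":[0,0,0],"twist":0,"grip":0.355}
  ]
}}

```text
time: 15.88
tool_pos: [0.4646, -0.2352, 0.3534]
tool_rot: [0.001, 0.11, 0.994, -0.001]
contact_force: [0.6, -0.0, 4.7]
gripper_width: 0.369
```

>>> {"op": "play_rows", "data": {
  "increments": [
    {"offset":[0,0,0],"twist":0,"grip":0.3},
    {"offset":[0,0,0],"twist":0,"grip":0.2},
    {"offset":[0,0,0],"twist":0,"grip":0.1},
    {"offset":[0,0,0],"twist":0,"grip":0.1},
    {"offset":[0,0,0],"twist":0,"grip":0.1}
  ]
}}

```text
time: 16.3
tool_pos: [0.4646, -0.2352, 0.3534]
tool_rot: [0.001, 0.11, 0.994, -0.001]
contact_force: [0.9, 1.1, 5.0]
gripper_width: 0.368
```

```bash
python3 -c "
from h import *
go(None,np.pi/2-.2198); print(manip.state()['ft_torque'])"
```

```text
{'t': 16.3, 'pos': array([ 0.4646, -0.2352,  0.3534]), 'yaw': np.float64(1.351), 'tilt': array([ 0.0009, -0.0012]), 'F': array([0.9, 1.1, 5. ]), 'w': 0.368, 'twist': np.float64(-0.0)}
[ 0.57332658 -0.20914341 -0.02568157]
```

The width holds at 0.368, about 33 mm, so the button is in. I pull up gently at first.

>>> {"op": "play_rows", "data": {
  "increments": [
    {"offset":[0,0,-1.5],"twist":0,"grip":0.1},
    {"offset":[0,0,-3],"twist":0,"grip":0.1},
    {"offset":[0,0,-4.5],"twist":0,"grip":0.1},
    {"offset":[0,0,-6],"twist":0,"grip":0.1},
    {"offset":[0,0,-6],"twist":0,"grip":0.1}
  ]
}}

```text
time: 16.72
tool_pos: [0.4645, -0.2352, 0.3573]
tool_rot: [0.0, 0.11, 0.994, -0.001]
contact_force: [5.7, -3.1, -3.1]
gripper_width: 0.368
```

>>> {"op": "play_rows", "data": {
  "increments": [
    {"offset":[0,0,-1],"twist":0,"grip":0.1},
    {"offset":[0,0,-2],"twist":0,"grip":0.1},
    {"offset":[0,0,-3],"twist":0,"grip":0.1},
    {"offset":[0,0,-4],"twist":0,"grip":0.1},
    {"offset":[0,0,-4],"twist":0,"grip":0.1}
  ]
}}

```text
time: 17.13
tool_pos: [0.4646, -0.2352, 0.3611]
tool_rot: [0.0, 0.11, 0.994, -0.001]
contact_force: [6.5, -4.0, -4.3]
gripper_width: 0.367
```

```bash
python3 -c "
from h import *
go(None,np.pi/2-.2198)
for cam in ['side','scene']:
    manip.grab_frame(cam)
    for q in ['ring','grip','stand']:
        for d in manip.tip_of(q,cam)[:2]: print(cam,q,round(d['p'],2),w(cam,d['xyz']).round(4))
"
```

```text
{'t': 17.13, 'pos': array([ 0.4646, -0.2352,  0.3611]), 'yaw': np.float64(1.351), 'tilt': array([ 0.0008, -0.0011]), 'F': array([ 6.5, -4. , -4.3]), 'w': 0.367, 'twist': np.float64(-0.0)}
side ring 0.73 [ 0.7819 -0.3677  0.154 ]
side ring 0.62 [ 0.5737 -0.2593  0.1645]
side grip 0.71 [ 0.4682 -0.2322  0.2056]
side stand 0.88 [ 0.4652 -0.2362 -0.0013]
side stand 0.59 [ 7.225e-01 -4.602e-01  6.000e-04]
scene ring 0.56 [ 0.7827 -0.3668  0.1569]
scene ring 0.39 [ 0.5547 -0.2626  0.0163]
scene grip 0.88 [ 0.7227 -0.4597  0.1933]
scene grip 0.72 [ 0.469  -0.237   0.2076]
scene stand 0.84 [ 4.673e-01 -2.372e-01  2.000e-04]
scene stand 0.57 [ 0.7252 -0.4633  0.001 ]
```

It slides freely: the column is up about 8 mm at Fz -4 N. A side force of 7 N along +x shows the tool lies too far to -x, so I give way.

>>> {"op": "play_rows", "data": {
  "increments": [
    {"offset":[-0.5,0,0],"twist":0,"grip":0.1},
    {"offset":[-1,0,0],"twist":0,"grip":0.1},
    {"offset":[-1,0,0],"twist":0,"grip":0.1},
    {"offset":[-1,0,0],"twist":0,"grip":0.1}
  ]
}}

```text
time: 17.87
tool_pos: [0.465, -0.2353, 0.3614]
tool_rot: [-0.001, 0.11, 0.994, -0.0]
contact_force: [0.0, -4.7, -5.0]
gripper_width: 0.367
```

```bash
python3 -c "
from h import *
go(None,np.pi/2-.2198); print(manip.state()['ft_torque'])"
```

```text
{'t': 17.87, 'pos': array([ 0.465 , -0.2353,  0.3614]), 'yaw': np.float64(1.351), 'tilt': array([-0.002 , -0.0004]), 'F': array([ 0. , -4.7, -5. ]), 'w': 0.367, 'twist': np.float64(-0.0)}
[-0.36964788 -0.46270376  0.00861666]
```

>>> {"op": "play_rows", "data": {
  "increments": [
    {"offset":[0,-0.4,0],"twist":0,"grip":0.1},
    {"offset":[0,-0.7,-1],"twist":0,"grip":0.1},
    {"offset":[0,-0.7,-4],"twist":0,"grip":0.1},
    {"offset":[0,-0.7,-7],"twist":0,"grip":0.1},
    {"offset":[0,-0.7,-10],"twist":0,"grip":0.1}
  ]
}}

```text
time: 18.28
tool_pos: [0.465, -0.2355, 0.3727]
tool_rot: [-0.001, 0.11, 0.994, 0.0]
contact_force: [-2.6, -0.9, -4.7]
gripper_width: 0.368
```

>>> {"op": "play_rows", "data": {
  "increments": [
    {"offset":[0,0,-2],"twist":0,"grip":0.1},
    {"offset":[0,0,-2],"twist":0,"grip":0.1}
  ]
}}

```text
time: 18.45
tool_pos: [0.465, -0.2355, 0.3752]
tool_rot: [-0.001, 0.11, 0.994, 0.0]
contact_force: [-4.7, 0.3, -3.1]
gripper_width: 0.369
```

```bash
python3 -c "
from h import *
go(None,np.pi/2-.2198); print(manip.state()['ft_torque'])"
```

```text
{'t': 18.45, 'pos': array([ 0.465 , -0.2355,  0.3752]), 'yaw': np.float64(1.351), 'tilt': array([-0.0017,  0.0007]), 'F': array([-4.7,  0.3, -3.1]), 'w': 0.369, 'twist': np.float64(0.0)}
[0.09584888 0.43754061 0.01618607]
```

>>> {"op": "play_rows", "data": {
  "increments": [
    {"offset":[0.3,0,-3],"twist":0,"grip":0.1},
    {"offset":[0.6,0,-6],"twist":0,"grip":0.1},
    {"offset":[0.6,0,-9],"twist":0,"grip":0.1},
    {"offset":[0.6,0,-12],"twist":0,"grip":0.1},
    {"offset":[0.6,0,-15],"twist":0,"grip":0.1}
  ]
}}

```text
time: 18.87
tool_pos: [0.4648, -0.2354, 0.39]
tool_rot: [-0.0, 0.11, 0.994, 0.0]
contact_force: [-1.1, -0.1, -5.2]
gripper_width: 0.371
```

>>> {"op": "play_rows", "data": {
  "increments": [
    {"offset":[0,0,-1],"twist":0,"grip":0.1},
    {"offset":[0,0,-1],"twist":0,"grip":0.1}
  ]
}}

```text
time: 19.03
tool_pos: [0.4647, -0.2354, 0.3913]
tool_rot: [0.0, 0.11, 0.994, 0.0]
contact_force: [-2.5, 1.6, -3.1]
gripper_width: 0.367
```

Forces are low. I pass the first stop, at about TCP z 0.398.

>>> {"op": "play_rows", "data": {
  "increments": [
    {"offset":[0.3,0.2,-3],"twist":0,"grip":0.1},
    {"offset":[0.3,0.2,-6],"twist":0,"grip":0.1},
    {"offset":[0.3,0.2,-9],"twist":0,"grip":0.1},
    {"offset":[0.3,0.2,-12],"twist":0,"grip":0.1},
    {"offset":[0.3,0.2,-15],"twist":0,"grip":0.1}
  ]
}}

```text
time: 19.45
tool_pos: [0.4646, -0.2353, 0.4062]
tool_rot: [0.0, 0.11, 0.994, -0.0]
contact_force: [1.2, -0.6, -5.3]
gripper_width: 0.365
```

>>> {"op": "play_rows", "data": {
  "increments": [
    {"offset":[0,0,-1],"twist":0,"grip":0.1},
    {"offset":[0,0,-1],"twist":0,"grip":0.1}
  ]
}}

```text
time: 19.62
tool_pos: [0.4646, -0.2353, 0.4075]
tool_rot: [0.0, 0.11, 0.994, -0.0]
contact_force: [0.6, -0.5, -3.0]
gripper_width: 0.368
```

```bash
python3 -c "
from h import *
go(None,np.pi/2-.2198)
for cam in ['side','scene']:
    manip.grab_frame(cam)
    for q in ['ring','grip','stand','scope']:
        for d in manip.tip_of(q,cam)[:2]: print(cam,q,round(d['p'],2),w(cam,d['xyz']).round(4))
"
```

```text
{'t': 19.62, 'pos': array([ 0.4646, -0.2353,  0.4075]), 'yaw': np.float64(1.351), 'tilt': array([ 0.0009, -0.0004]), 'F': array([ 0.6, -0.5, -3. ]), 'w': 0.368, 'twist': np.float64(-0.0)}
side ring 0.89 [ 0.7815 -0.3639  0.1558]
side ring 0.74 [ 0.5721 -0.2574  0.2098]
side grip 0.83 [ 0.724  -0.4577  0.1979]
side grip 0.82 [ 0.4682 -0.2362  0.2529]
side stand 0.71 [ 0.7237 -0.4605 -0.0017]
side stand 0.65 [ 0.4639 -0.2366 -0.0048]
side scope 0.56 [ 0.575  -0.2616  0.1689]
scene ring 0.75 [ 0.5735 -0.2625  0.2072]
scene ring 0.62 [ 0.7827 -0.3685  0.1568]
scene grip 0.93 [ 0.7222 -0.4635  0.1934]
scene grip 0.75 [ 0.4683 -0.2362  0.2516]
scene stand 0.87 [ 0.7233 -0.4622 -0.003 ]
scene stand 0.71 [ 0.4707 -0.2354 -0.0022]
scene scope 0.96 [ 0.5756 -0.2623  0.1644]
```

>>> {"op": "play_rows", "data": {
  "increments": [
    {"offset":[0,0,-3],"twist":0,"grip":0.1},
    {"offset":[0,0,-6],"twist":0,"grip":0.1},
    {"offset":[0,0,-9],"twist":0,"grip":0.1},
    {"offset":[0,0,-12],"twist":0,"grip":0.1},
    {"offset":[0,0,-15],"twist":0,"grip":0.1}
  ]
}}

```text
time: 20.53
tool_pos: [0.4646, -0.2353, 0.4221]
tool_rot: [0.0, 0.11, 0.994, -0.0]
contact_force: [4.8, -2.0, -5.7]
gripper_width: 0.368
```

>>> {"op": "play_rows", "data": {
  "increments": [
    {"offset":[0,0,-3],"twist":0,"grip":0.1},
    {"offset":[0,0,-6],"twist":0,"grip":0.1},
    {"offset":[0,0,-9],"twist":0,"grip":0.1},
    {"offset":[0,0,-12],"twist":0,"grip":0.1},
    {"offset":[0,0,-15],"twist":0,"grip":0.1}
  ]
}}

```text
time: 20.95
tool_pos: [0.4646, -0.2353, 0.4371]
tool_rot: [0.0, 0.11, 0.994, -0.0]
contact_force: [4.6, -1.3, -5.2]
gripper_width: 0.367
```

>>> {"op": "play_rows", "data": {
  "increments": [
    {"offset":[0,0,-1],"twist":0,"grip":0.1},
    {"offset":[0,0,-1],"twist":0,"grip":0.1}
  ]
}}

```text
time: 21.12
tool_pos: [0.4646, -0.2353, 0.4385]
tool_rot: [0.0, 0.11, 0.994, -0.0]
contact_force: [4.0, -1.0, -2.9]
gripper_width: 0.367
```

```bash
python3 -c "
from h import *
go(None,np.pi/2-.2198)"
```

```text
{'t': 21.12, 'pos': array([ 0.4646, -0.2353,  0.4385]), 'yaw': np.float64(1.351), 'tilt': array([ 0.0009, -0.0005]), 'F': array([ 4. , -1. , -2.9]), 'w': 0.367, 'twist': np.float64(0.0)}
```

>>> {"op": "play_rows", "data": {
  "increments": [
    {"offset":[-0.4,0,-1.5],"twist":0,"grip":0.1},
    {"offset":[-0.4,0,-3],"twist":0,"grip":0.1},
    {"offset":[-0.4,0,-4],"twist":0,"grip":0.1},
    {"offset":[-0.4,0,-4],"twist":0,"grip":0.1},
    {"offset":[-0.4,0,-4],"twist":0,"grip":0.1}
  ]
}}

```text
time: 21.53
tool_pos: [0.4648, -0.2354, 0.4418]
tool_rot: [-0.0, 0.11, 0.994, -0.0]
contact_force: [2.1, -2.1, -3.9]
gripper_width: 0.371
```

>>> {"op": "play_rows", "data": {
  "increments": [
    {"offset":[0,0,-0.8],"twist":0,"grip":0.1},
    {"offset":[0,0,-0.8],"twist":0,"grip":0.1},
    {"offset":[0,0,-0.8],"twist":0,"grip":0.1}
  ]
}}

```text
time: 21.78
tool_pos: [0.4648, -0.2354, 0.4424]
tool_rot: [-0.0, 0.11, 0.994, 0.0]
contact_force: [1.6, -1.6, -4.6]
gripper_width: 0.369
```

>>> {"op": "play_rows", "data": {
  "increments": [
    {"offset":[0,0,-0.7],"twist":0,"grip":0.1},
    {"offset":[0,0,-0.7],"twist":0,"grip":0.1},
    {"offset":[0,0,-0.7],"twist":0,"grip":0.1}
  ]
}}

```text
time: 22.03
tool_pos: [0.4648, -0.2354, 0.4432]
tool_rot: [-0.0, 0.11, 0.994, -0.0]
contact_force: [0.6, -1.8, -5.2]
gripper_width: 0.371
```

>>> {"op": "play_rows", "data": {
  "increments": [
    {"offset":[0,0,-0.7],"twist":0,"grip":0.1},
    {"offset":[0,0,-0.7],"twist":0,"grip":0.1},
    {"offset":[0,0,-0.7],"twist":0,"grip":0.1}
  ]
}}

```text
time: 22.28
tool_pos: [0.4648, -0.2354, 0.4439]
tool_rot: [-0.0, 0.11, 0.994, 0.0]
contact_force: [0.3, -3.1, -5.1]
gripper_width: 0.367
```

>>> {"op": "play_rows", "data": {
  "increments": [
    {"offset":[0,0,-0.7],"twist":0,"grip":0.1},
    {"offset":[0,0,-0.7],"twist":0,"grip":0.1},
    {"offset":[0,0,-0.7],"twist":0,"grip":0.1}
  ]
}}

```text
time: 22.53
tool_pos: [0.4648, -0.2354, 0.4445]
tool_rot: [-0.0, 0.11, 0.994, -0.0]
contact_force: [0.1, -2.5, -6.6]
gripper_width: 0.366
```

The force begins to rise at 0.0911 m, which is the end stop, so the zero reference is right. I back off 0.8 mm to the second stop and settle.

>>> {"op": "play_rows", "data": {
  "increments": [
    {"offset":[0,-0.3,0.8],"twist":0,"grip":0.1},
    {"offset":[0,-0.3,0.8],"twist":0,"grip":0.1},
    {"offset":[0,-0.3,0.8],"twist":0,"grip":0.1},
    {"offset":[0,-0.3,0.8],"twist":0,"grip":0.1},
    {"offset":[0,-0.3,0.8],"twist":0,"grip":0.1}
  ]
}}

```text
time: 22.95
tool_pos: [0.4648, -0.2355, 0.4439]
tool_rot: [-0.0, 0.11, 0.994, 0.0]
contact_force: [-1.5, 0.6, -3.6]
gripper_width: 0.368
```

```bash
python3 -c "
from h import *
for cam in ['side','scene']:
    manip.grab_frame(cam)
    for q in ['ring','grip','stand','scope','board']:
        for d in manip.tip_of(q,cam)[:2]: print(cam,q,round(d['p'],2),w(cam,d['xyz']).round(4))
go(None,np.pi/2-.2198)
"
```

```text
side ring 0.97 [ 0.5754 -0.2611  0.244 ]
side ring 0.73 [ 0.7865 -0.3653  0.1534]
side grip 0.97 [ 0.4701 -0.2335  0.2877]
side grip 0.75 [ 0.7234 -0.4573  0.1977]
side stand 0.97 [ 7.213e-01 -4.584e-01  7.000e-04]
side stand 0.83 [ 0.4667 -0.2382 -0.0022]
side scope 0.68 [ 0.5761 -0.2644  0.2026]
side board 0.78 [ 0.5537 -0.2556  0.0168]
side board 0.74 [ 0.4695 -0.2319  0.2913]
scene ring 0.9 [ 0.7842 -0.3694  0.1602]
scene ring 0.86 [ 0.5731 -0.2604  0.2409]
scene grip 0.75 [ 0.4666 -0.2337  0.2883]
scene grip 0.74 [ 0.7733  0.1723 -0.002 ]
scene stand 0.94 [ 0.4691 -0.2331 -0.002 ]
scene stand 0.76 [ 0.7264 -0.4612 -0.0015]
scene scope 0.59 [ 0.5761 -0.2613  0.2066]
scene board 0.68 [ 0.5516 -0.2631  0.0169]
{'t': 23.55, 'pos': array([ 0.4648, -0.2355,  0.4437]), 'yaw': np.float64(1.351), 'tilt': array([-0.0003,  0.0007]), 'F': array([-1.6,  2.4, -3.1]), 'w': 0.367, 'twist': np.float64(0.0)}
```

All checks agree: grip at 0.288, ring at 0.243, scope at 0.204, with the stand and board where they were. Handing in.

```bash
python3 -c "
from h import *
print(manip.job_done())"
```

```text
the job is handed in; nothing more can be done
None
```

The pocket microscope is seated in the ring of the near stand, and the column is held up at the second stop by the grip with the button still squeezed in. I handed the job in at 23.6 s. `job_done` reports no verdict.

**Microscope:** I lifted it out of the dock and lowered it nose first until the shoulder stopped on the ring. A sideways force of about 3 N on the way down was relieved by a 1.3 mm shift. After release the side camera put its nose at z 0.115 m (0.114 m expected).

**Column:** I closed on the grip centred, to about 33 mm, which means the button is fully in. It slid past the first stop without a catch. I felt the force start to rise at about 0.091 m, the end stop, and backed off to about 0.090 m.

**Last checks:**

| Item | Reading | Expected |
|---|---|---|
| Grip height | 0.288 m | 0.287 m |
| Ring height | 0.241–0.244 m | 0.244 m |
| Scope nose | 0.203–0.207 m | 0.204 m |
| Side force on the stand | about 3 N | tips at about 9 N |

- **Stand and board:** both still read at their starting positions to within the networks' few millimetres.
- **Side force while lifting:** it briefly reached about 7.6 N, near the tipping limit, and I corrected it.
- **Not checked by eye:** the last state is confirmed by the networks and the measured pose, force and opening only, since all 12 picture views were used before the lift. I did not re-measure the phone, mallet and screwdriver at the end; no move went near them.
- **Stray network reports:** two showed up in the last check. One named the grip as a board, and one put a grip on the table at (0.77, 0.17). I disregarded both.

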